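Park the pipette case in its dock, past the post

TASK

Push the long grey pipette case along the bench into the plywood dock until its whole length lies flush against the back stop, between the two cheeks. The post in the mouth is in the way, so angle one end in behind it and then swing in the other end. Only push against its sides and ends with the fingers: never grip it, lift it or press on its top, and leave the bottles, cup and vials where they are.

Things in the scene. Friction and masses are not known exactly. Their poses are not given: they have to be found in the camera images.
- case: Closed grey plastic pipette case with black end caps: a bar 240 mm long, 40 wide, 36 high, about 0.4 kg (mass and friction vary), lying loose and flat on the bench, about crosswise before the dock's mouth. Two long half shells meet in a seam with two latches on top. Origin: centre of its underside; y along its length, x across, z up; at the start +x is the side towards the dock.
- case_near: The half shell of the case on the case's -x side (at the start the side towards the robot): its whole long -x face, fixed to the case. Its origin and axes are those of the case.
- case_far: The half shell of the case on the case's +x side (at the start the side towards the dock): its whole long +x face, fixed to the case. Its origin and axes are those of the case.
- dock: The bay: a low fixed plywood dock, open towards the robot: back stop and two cheeks 30 mm high, 12 thick; inside 290 mm wide (its y), 80 deep (its x), floor = bench (z 0). Origin: at the bench, middle of the back stop's inner face; x points out through the stop, so the mouth is at x = -80 mm. Case home: its origin at x = -20 mm, its y parallel to the dock's. A 45 mm high vial rack is behind it.
- post: Fixed upright steel post in the dock's mouth, 20 mm across, 45 high. Origin: on its axis at bench height; it stands at dock x = -80 mm and dock y = +75 or -75 mm (this varies). It leaves 70 mm free between itself and the back stop, and 210 mm between itself and the farther cheek, so the case cannot go in broadside.
- blank: A flat round steel cover, 38 mm across and flush with the bench (1 mm), over the other, unused socket, on the other side of the dock's middle. No obstacle. Origin at its centre.
- bottle1: Bystander: white plastic bottle, 60 mm across, 125 mm high. Origin: centre of its underside.
- bottle2: Bystander: white plastic jar, 56 mm across, 110 mm high. Origin: centre of its underside.
- cup: Bystander: open paper cup, 76 mm across, 95 mm high. Origin: centre of its underside.
- vial1: Bystander: small amber vial with black cap, 25 mm across, 48 mm high. Origin: centre of its underside.
- vial2: Bystander: another such vial, 25 mm across, 48 mm high. Origin: centre of its underside.
- vial3: Bystander: another such vial, 25 mm across, 48 mm high. Origin: centre of its underside.

How it is judged:
At the end, for the whole second after the job is handed in: The case rests flat on the bench inside the dock, its middle within 7 mm of being flush against the back stop, parallel to the stop within 0.05 rad, between both cheeks (x of case in the frame of dock between -0.027 and -0.015 m and y of case in the frame of dock between -0.03 and 0.03 m and angle between the y axis of case and the y axis of dock, either way round below 0.05 rad and height (world z) of case below 0.004 m and angle between case's own z axis and vertical below 0.05 rad and linear speed of case below 0.01 m/s); the robot touches nothing.
It fails at once if the case is lifted or tipped (height (world z) of case above 0.012 m or angle between case's own z axis and vertical above 0.2 rad).
It fails at once if the case is pinched: the fingers press on both of its halves at once (over 5 N each) (contact force between the fingers and case_near above 5 N and contact force between the fingers and case_far above 5 N).
It fails at once if a bystander is shifted by more than 20 mm or knocked over (distance of any of bottle1, bottle2, cup, vial1, vial2, vial3 from where it was at the start of the episode above 0.02 m or angle between any of bottle1, bottle2, cup, vial1, vial2, vial3's own z axis and vertical above 0.5 rad).
It also fails if it takes over 72 s, if anything falls off the work surface, if the arm or the gripper's body presses on something with over 40 N, if the wrist force passes 120 N, or if a joint passes its speed limit or range.

ROBOT

A 6-joint arm with a two-finger parallel gripper is mounted at the origin on the work surface. World frame = base frame: x ahead of the robot, y to its left, z up, the work surface at z = 0. Lengths are in m, angles in rad, forces in N, time in s.
With the tool pointing down it reaches from about 0.375 to 0.975 m from the base axis. Payload 3.8 kg.
Tool frame: the origin (TCP) lies at the very end of the fingers, on their centre line; the grasp point (between the pads) lies 19 mm behind it (env.grip_point_offset is the distance from the TCP to the grasp point, in m); z points along the fingers, y is the direction in which the jaws open and shut (so a half turn about z gives the same grasp; the last joint's range is limited). The gripper opens to 85 mm and grips with 20 to 120 N. Pads are 22 mm wide; open, the fingers measure 114 mm over their backs; the gripper's body (76 mm by 85 mm) begins 54 mm behind the grasp point. The pads swing forward as they close: fully open they stand 13 mm farther back than shut.
Start: joints at [-1.287, 0.264, 1.604, -0, 1.274, -0.037], TCP at [0.213, -0.641, 0.231] pointing down, gripper open.
Joint ranges: [-2.63, 2.63], [-0.94, 2.18], [0.31, 2.57], [-1.31, 4.45], [0, 2.66], [-2.55, 2.55]. Speed limits (rad/s): [2.57, 2.57, 3.14, 3.14, 3.14, 3.14].

INTERFACE

Orientations are given as a unit quaternion [x, y, z, w].
In Python, from station import env gives the robot as it stands. Calls block until the motion is done:
- env.move_ptp(position, orientation): joint-space move of the TCP to a pose.
- env.move_linear(position, frame=None, vel=0.15): straight line of the TCP; frame=None keeps the orientation; vel is the mean speed in m/s.
- env.move_j(angles): joint-space move.
- env.gripper_open() and env.grasp(): open the fingers fully, or close them until they stop; the grip force is fixed at half the most.
- env.sleep(seconds).
- env.solve_ik(position, orientation): joint angles nearest the present ones, or None.
- env.get_obs(): the state.
- env.read_camera(name): name is "scene" or "top" or "wrist"; returns the picture (420x560x3 uint8, red, green, blue); there is no depth.
- env.camera_model(name): a dict with "mtx" (3x3 intrinsics, pixels), "origin" and "rotation" of the camera in the world. Camera axes: x right, y down, z forward; pixel columns grow to the right and rows downward; lengths in m; the calibration is good to about 2 mm. The wrist camera is an equidistant fisheye: a pixel r from the principal point sees the ray r / f radians off the axis. A picture is of the moment at which its call begins: read the wrist's pose just before it. camera_model takes no time and is no camera call; for the wrist camera it gives the pose at the moment of the call.
A pose or a line that the arm cannot do raises env.Unreachable and nothing moves.
- env.hand_in(): hands the job in, once; it reports no verdict.
The state is a dict: "clock": time; "joints": joint angles; "qd": joint speeds; "tau": joint torques, N m; "ee_pos": TCP position; "eef_rot": TCP orientation; "contact_force": force on the tool from outside, world axes, zero at the start; "torque": the same for the moment, N m; "gripper_width": opening from 0.0 (shut) to 1.0 (fully open).
Only numpy, scipy, OpenCV 4.12 (cv2) and the standard library are available. Lean on these libraries where they do the work, as an engineer would, in place of code of your own. Each camera call takes 0.05 s, during which the arm holds its last target.

## Working session

There is one attempt and no reset: what is moved stays moved. The work goes in short steps, each a Python script; the robot and the scene stay as the last script left them, time stands still between calls to the robot, and variables do not carry over. Pictures are saved under pics/ and viewed, and the job is handed in when it is done.

```bash
ls; mkdir -p pics; python3 - <<'E'
from station import env
import cv2
for n in ["scene","top","wrist"]:
    m=env.camera_model(n); print(n,m["mtx"],m["origin"],m["rotation"])
    cv2.imwrite(f"pics/{n}0.png",env.read_camera(n)[:,:,::-1])
o=env.get_obs(); print(o)
E
```

```text
pics
scene [[438.25730741   0.         277.7227408 ]
 [  0.         438.25730741 208.8866972 ]
 [  0.           0.           1.        ]] [ 1.24308395 -0.05784367  0.70528973] [ 0.6956838   0.60589296 -0.26220965 -0.28313226]
top [[499.32577451   0.         278.27029764]
 [  0.         499.32577451 206.78233995]
 [  0.           0.           1.        ]] [ 0.44138868 -0.00820812  1.10135563] [ 0.70967113 -0.70145593  0.03690269 -0.0544487 ]
wrist [[325.1922621    0.         278.21143852]
 [  0.         325.1922621  207.10758058]
 [  0.           0.           1.        ]] [ 0.27926841 -0.6175075   0.37186859] [ 0.80314868 -0.5790286  -0.08251392  0.11344392]
{'clock': 0.15, 'joints': array([-1.28690596e+00,  2.64606926e-01,  1.60509892e+00, -5.20682744e-06,
        1.27371471e+00, -3.68946232e-02]), 'qd': array([-1.29701454e-03, -5.04231662e-04, -3.64808673e-03, -4.72749882e-04,
       -1.75975980e-03, -9.98041901e-05]), 'tau': array([ 2.31940221e-04, -5.15906668e+01, -3.67958415e+01, -8.90697538e-05,
        8.00471578e-03, -4.98159892e-06]), 'ee_pos': array([ 0.2126697 , -0.63999919,  0.2302091 ]), 'eef_rot': array([ 9.87164141e-01,  1.59706365e-01, -1.15054428e-04, -9.06686840e-04]), 'contact_force': array([-0.20044009, -0.22386521, -0.41607725]), 'torque': array([ 0.01318068,  0.02126941, -0.02252728]), 'gripper_width': 1.00159498072374}
```

View pics/top0.png

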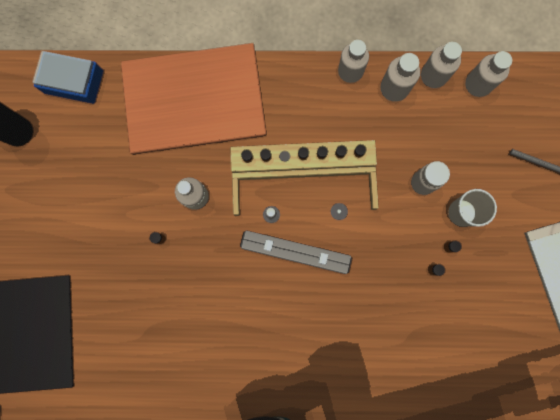

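View pics/scene0.png

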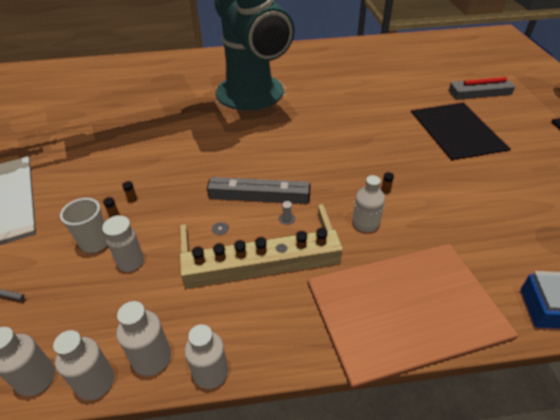

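```bash
cat > h.py <<'E'
import numpy as np, cv2
from scipy.spatial.transform import Rotation as R
from station import env
def cast(name,px,z,m=None):
    m=m or env.camera_model(name); K=m["mtx"]
    p=np.atleast_2d(np.array(px,float))
    d=np.c_[(p[:,0]-K[0,2])/K[0,0],(p[:,1]-K[1,2])/K[1,1],np.ones(len(p))]
    d=R.from_quat(m["rotation"]).apply(d); o=np.array(m["origin"])
    return (o+d*((z-o[2])/d[:,2])[:,None])[:,:2]
E
python3 - <<'E'
from h import *
im=cv2.imread("pics/top0.png")
c=im[120:290,130:490]
cv2.imwrite("pics/top0c.png",cv2.resize(c[:, 80:270],None,fx=4,fy=3.5*4/3.5,interpolation=cv2.INTER_CUBIC)[:600])
hsv=cv2.cvtColor(im,cv2.COLOR_BGR2HSV)
g=((hsv[...,1]<70)).astype(np.uint8)*255
dk=(hsv[...,0]>20)&(hsv[...,0]<32)&(hsv[...,1]>80)&(hsv[...,2]>90)
for nm,mk,z in (("grey",g,0.036),("ply",dk.astype(np.uint8)*255,0.03)):
    cv2.imwrite(f"pics/m_{nm}.png",mk)
    cs,_=cv2.findContours(mk,cv2.RETR_EXTERNAL,cv2.CHAIN_APPROX_NONE)
    for k in cs:
        if cv2.contourArea(k)<150: continue
        r=cv2.minAreaRect(k)
        if 100<r[0][0]<500 and 130<r[0][1]<300:
            b=cv2.boxPoints(r); print(nm,np.round(r[0]),np.round(r[1]),r[2]); print(cast("top",b,z).round(4).tolist())
E
```

```text
grey [296. 252.] [111.  19.] 13.706960678100586
[[0.4907, 0.1006], [0.53, 0.0919], [0.4768, -0.1379], [0.4382, -0.1283]]
grey [271. 214.] [15. 16.] 90.0
[[0.579, 0.0521], [0.5793, 0.0176], [0.5469, 0.0172], [0.5465, 0.0515]]
grey [338. 212.] [15. 15.] 90.0
[[0.5869, -0.094], [0.5873, -0.1261], [0.5549, -0.126], [0.5545, -0.094]]
grey [472. 208.] [37. 47.] 90.0
[[0.6219, -0.3465], [0.6228, -0.4462], [0.5433, -0.4429], [0.5423, -0.3441]]
grey [191. 193.] [34. 27.] 39.80556869506836
[[0.6081, 0.2558], [0.6549, 0.2193], [0.6075, 0.1608], [0.5612, 0.1973]]
grey [430. 178.] [26. 40.] 63.43495178222656
[[0.6521, -0.2563], [0.6919, -0.3336], [0.6412, -0.3569], [0.6018, -0.28]]
ply [303. 159.] [ 32. 145.] 87.22083282470703
[[0.7122, 0.1277], [0.7303, -0.1905], [0.66, -0.193], [0.6417, 0.1225]]
```

View pics/top0c.png

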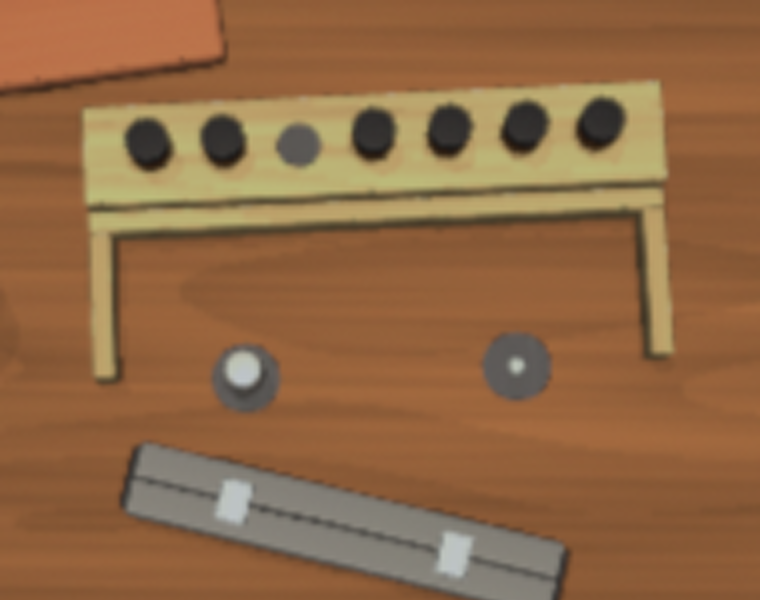

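```bash
python3 - <<'E'
from h import *
C=lambda p,z: cast("top",[[210+p[0]/4,120+p[1]/4]],z)[0]
post=C((246,378),0.001); bl=C((516,366),0.001); pt=C((242,370),0.045)
print("post",post,pt,"blank",bl,np.linalg.norm(post-bl))
iL=C((115,234),.03); iR=C((638,210),.03); mL=C((118,380),.03); mR=C((645,356),.03)
print(iL,iR,mL,mR,np.linalg.norm(iL-iR),np.linalg.norm(iL-mL),np.linalg.norm(mR-mL))
y=(post-bl)/np.linalg.norm(post-bl); y2=(iL-iR)/np.linalg.norm(iL-iR)
print("yaw",np.arctan2(-y[0],y[1]),np.arctan2(-y2[0],y2[1]))
x=np.array([y2[1],-y2[0]])
print("dock from mouth",(post+bl)/2+.08*x,"from stop",(iL+iR)/2)
for n,(p,z) in dict(capb1=((184,187),.125),bottle2=((436,174),.11),vial1=((156,238),.048),vial2=((455,246),.048),vial3=((438,270),.048),cup=((481,207),.095)).items(): print(n,cast("top",[p],z)[0].round(3))
E
```

```text
post [0.56689059 0.03490728] [0.56614004 0.03538023] blank [ 0.57513604 -0.1145003 ] 0.14963493042303036
[0.64197741 0.10654136] [ 0.65770097 -0.17804164] [0.56177021 0.10303434] [ 0.57774742 -0.18097153] 0.2850170362076279 0.08028383656757473 0.28445493053367205
yaw 0.05513168253684105 0.055195098802339845
dock from mouth [ 0.65089148 -0.03538314] from stop [ 0.64983919 -0.03575014]
capb1 [0.606 0.205]
bottle2 [ 0.64  -0.298]
vial1 [0.509 0.278]
vial2 [ 0.499 -0.351]
vial3 [ 0.449 -0.315]
cup [ 0.576 -0.391]
```

```bash
cat >> h.py <<'E'
D0=np.array([0.6505,-0.0355]); DY=0.0552
Rd=np.array([[np.cos(DY),-np.sin(DY)],[np.sin(DY),np.cos(DY)]])
w=lambda p: D0+Rd@np.array(p,float)
d=lambda p: (np.atleast_2d(p)-D0)@Rd
def q(psi_d):
    a=psi_d+DY
    while a>2.6: a-=np.pi
    while a<-0.5: a+=np.pi
    return np.array([np.cos(a/2),np.sin(a/2),0,0])
def ptp(p,z,psi): env.move_ptp([*w(p),z],q(psi))
def lin(p,z,psi=None,vel=.15):
    env.move_linear([*w(p),z],None if psi is None else q(psi),vel=vel)
def st(m=""):
    o=env.get_obs(); print(m,"t",round(o["clock"],2),"dock",d(o["ee_pos"][:2])[0].round(4),"z",o["ee_pos"][2].round(4),"F",(o["contact_force"][:2]@Rd).round(1),o["contact_force"][2].round(1),"w",round(o["gripper_width"],2)); return o
def look(name):
    im=np.ascontiguousarray(env.read_camera("top")[:,:,::-1]); 
    cv2.imwrite(f"pics/{name}.png",cv2.resize(im[120:310,190:430],None,fx=3,fy=3,interpolation=cv2.INTER_CUBIC))
    hsv=cv2.cvtColor(im,cv2.COLOR_BGR2HSV)
    mk=(hsv[...,1]<70).astype(np.uint8)*255
    cs,_=cv2.findContours(mk,cv2.RETR_EXTERNAL,cv2.CHAIN_APPROX_NONE)
    for k in cs:
        (c,s,a)=cv2.minAreaRect(k)
        if max(s)<90 or max(s)>140 or not 10<min(s)<30: continue
        P=d(cast("top",cv2.boxPoints((c,s,a)),.036)); e=[P[1]-P[0],P[2]-P[1]]
        l=e[np.argmax([np.linalg.norm(v) for v in e])]; l=l*np.sign(l[1])
        print("case centre",(P.mean(0)*1e3).round(1),"theta",np.arctan2(l[0],l[1]).round(4),"size",[round(float(np.linalg.norm(v)),3) for v in e])
E
python3 - <<'E'
from h import *
look("t1")
C=np.array([-.1654,.0263]);th=.282;Y=np.array([np.sin(th),np.cos(th)])
psi=np.arctan2(*(-Y)[::-1])
E0=C+.12*Y
ptp(E0+.035*Y,.23,psi); env.grasp(); st()
lin(E0+.035*Y,.012); st()
lin(E0-.061*Y,.012,vel=.06); st()
lin(E0-.04*Y,.012); lin(E0-.03*Y,.2,vel=.25); st()
look("t2")
E
```

```text
case centre [-165.3   26.3] theta 0.283 size [0.04, 0.236]
 t 3.89 dock [-0.1223  0.1752] z 0.23 F [-1.3 -0.6] -0.4 w 0.0
 t 5.49 dock [-0.1213  0.1753] z 0.013 F [1.  0.8] 0.1 w -0.0
 t 7.24 dock [-0.149   0.0829] z 0.012 F [-0.3  0.8] -0.2 w 0.0
 t 8.43 dock [-0.1416  0.1124] z 0.1984 F [ 0.3 -0.1] -1.1 w 0.0
case centre [-461.   197.9] theta -0.0952 size [0.2, 0.041]
```

View pics/t2.png

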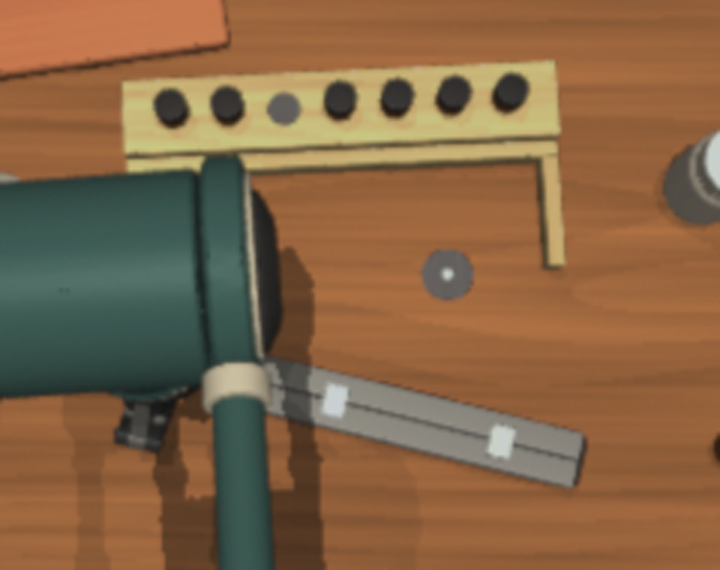

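```bash
python3 - <<'E'
from h import *
p=d(cast("top",[[190+x/3,120+y/3] for x,y in [(585,435),(575,487),(290,360)]],.036))
print(p.round(4)); v=p[2]-p[0]; th=np.arctan2(v[0],v[1]); Y=np.array([np.sin(th),np.cos(th)])
c=(p[0]+p[1])/2+.119*Y; print(th,c,c@Y,np.linalg.norm(p[0]-p[1]))
E
```

```text
[[-0.2015 -0.1612]
 [-0.2373 -0.1518]
 [-0.1398  0.0436]]
0.29249223137721597 [-0.18507576 -0.04255238] -0.0941097553008778 0.03702694697981346
```

```bash
python3 - <<'E'
from h import *
th=.35;Y=np.array([np.sin(th),np.cos(th)]);n=np.array([Y[1],-Y[0]])
b=-.100; P=lambda a:(a-.031)*n+b*Y
ptp(P(-.200),.2,-th); env.gripper_open(); st()
lin(P(-.200),.004); st()
lin(P(-.075),.004,vel=.06); st()
lin(P(-.095),.004); lin(P(-.2),.2,vel=.25)
env.move_ptp([.35,.22,.3],q(-th)); st(); look("t3")
E
```

```text
t 10.47 dock [-0.2513 -0.0147] z 0.2 F [-0.2 -0.4] 0.6 w 1.0
 t 11.93 dock [-0.2505 -0.015 ] z 0.0047 F [-0.1 -0.6] 1.4 w 1.0
 t 14.17 dock [-0.134  -0.0575] z 0.004 F [-1.4  0.6] -1.8 w 1.0
 t 16.66 dock [-0.2859  0.271 ] z 0.2989 F [1.  0.1] -0.3 w 1.0
case centre [-98.5 -76.5] theta 0.3544 size [0.059, 0.237]
```

View pics/t3.png

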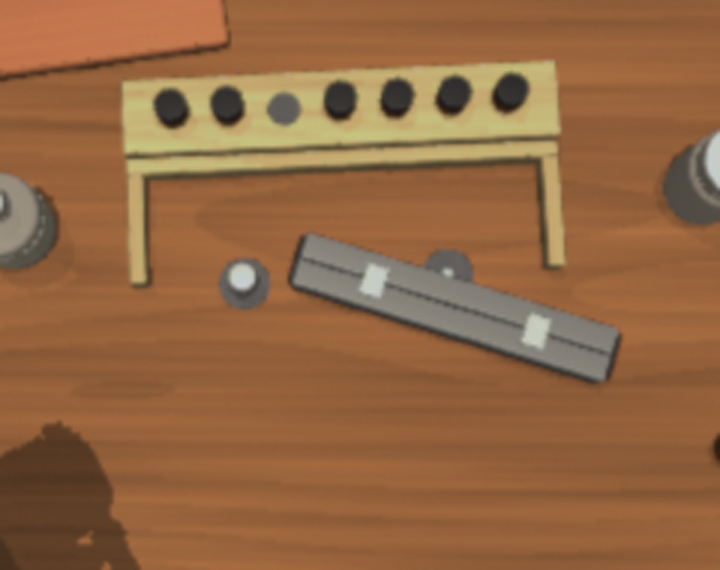

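```bash
cat >> h.py <<'E'
def pose(cs):  # crop corners: far+y, far-y, near-y, near+y
    p=d(cast("top",[[190+x/3,120+y/3] for x,y in cs],.036)); v=p[0]-p[1]+p[3]-p[2]; th=np.arctan2(*v)
    Y=np.array([np.sin(th),np.cos(th)]); n=np.array([Y[1],-Y[0]]); c=p.mean(0)
    print((p*1e3).round(1).tolist(),"c",(c*1e3).round(1),"th",th.round(4),"n",(c@n).round(4),"Y",(c@Y).round(4))
E
python3 - <<'E'
from h import *
pose([(305,234),(620,335),(606,382),(290,287)])
E
```

```text
[[-49.8, 28.9], [-132.3, -190.8], [-165.0, -178.6], [-87.6, 41.3]] c [-108.7  -74.8] th 0.3488 n -0.0766 Y -0.1074
```

```bash
python3 - <<'E'
from h import *
th=.35;Y=np.array([np.sin(th),np.cos(th)]);n=np.array([Y[1],-Y[0]])
P=lambda a,b=-.105:(a-.031)*n+b*Y
ptp(P(-.1),.1,-th); lin(P(-.1),.004); lin(P(-.0605),.004,vel=.06); st()
lin(P(-.085),.004); lin(P(-.1),.12,vel=.25)
psi=np.arctan2(*Y[::-1])
Q=lambda b:-.062*n+(b-.131)*Y
ptp(Q(-.135),.12,psi); env.grasp(); st()
lin(Q(-.135),.012); lin(Q(-.055),.012,vel=.06); st()
lin(Q(-.08),.012); lin(Q(-.1),.15,vel=.25)
env.move_ptp([.40,-.35,.3],q(psi)); st(); look("t4")
E
```

```text
t 19.8 dock [-0.1214 -0.0675] z 0.0039 F [ 0.5 -0.4] -0.1 w 1.0
 t 23.12 dock [-0.1495 -0.2286] z 0.12 F [-0.2 -0.1] 0.6 w 0.0
 t 25.48 dock [-0.1221 -0.1532] z 0.0118 F [ 0.  -0.3] -0.3 w -0.0
 t 27.4 dock [-0.2676 -0.2992] z 0.2978 F [-0.7  0.7] -0.3 w -0.0
case centre [-73.6 -31.7] theta 0.3544 size [0.044, 0.236]
```

View pics/t4.png

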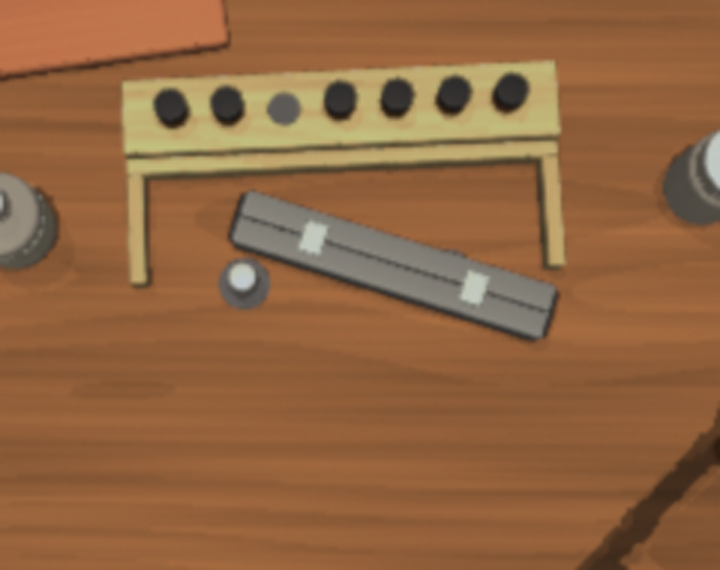

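```bash
python3 - <<'E'
from h import *
th=.35;Y=np.array([np.sin(th),np.cos(th)]);n=np.array([Y[1],-Y[0]])
psi=np.arctan2(*Y[::-1])
Q=lambda b:-.063*n+(b-.131)*Y
ptp(Q(-.085),.12,psi); lin(Q(-.085),.012); lin(Q(-.018),.012,vel=.06); st()
lin(Q(-.04),.012); lin(Q(-.07),.15,vel=.25)
env.move_ptp([.40,-.35,.3],q(psi)); st(); look("t5")
E
```

```text
t 30.58 dock [-0.1105 -0.118 ] z 0.0117 F [-0.1  0.3] -1.0 w 0.0
 t 32.57 dock [-0.2675 -0.2991] z 0.298 F [0.5 0.1] -0.3 w 0.0
case centre [-60.6   2.8] theta 0.3566 size [0.044, 0.236]
```

View pics/t5.png

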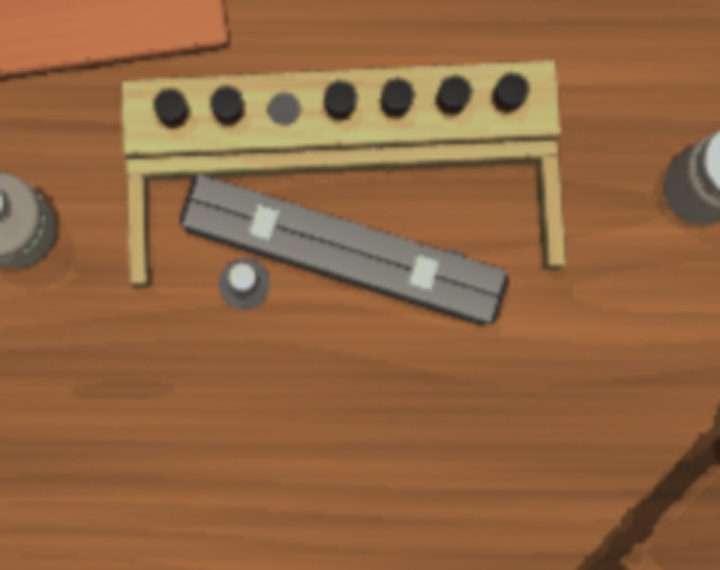

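```bash
python3 - <<'E'
from h import *
def T(th,F,off=0):
    Y=np.array([np.sin(th),np.cos(th)]);n=np.array([Y[1],-Y[0]])
    return F-(.051+off)*n-.16*Y
th=.355;Y=np.array([np.sin(th),np.cos(th)]);n=np.array([Y[1],-Y[0]])
F=np.array([-.0606,.0028])+.02*n+.12*Y; print(F)
ptp(T(th,F,.03),.15,-th); env.gripper_open(); lin(T(th,F,.03),.004); st()
F1=np.array([-.003,F[1]])
for k in [.24,.12,.0]:
    lin(T(k,F+(F1-F)*(1-k/th)),.004,-k,vel=.06); st(k)
lin(T(0,F1,.03),.004); lin(T(0,F1,.12),.2,vel=.25)
env.move_ptp([.40,-.35,.3],q(0)); st(); look("t6")
E
```

```text
[-0.00013623  0.10836577]
 t 36.42 dock [-0.1307 -0.0137] z 0.0049 F [0.2 0.2] -0.7 w 1.0
0.24 t 37.37 dock [-0.0883 -0.035 ] z 0.0039 F [-0.  -0.3] 0.4 w 1.0
0.12 t 37.84 dock [-0.0718 -0.0444] z 0.0039 F [-0.4 -0.8] 0.1 w 1.0
0.0 t 38.31 dock [-0.0541 -0.0515] z 0.004 F [-0.1  0.6] 0.5 w 1.0
 t 40.77 dock [-0.2673 -0.2992] z 0.2986 F [0.3 0.3] -0.2 w 1.0
case centre [-22.8 -10.2] theta -0.0035 size [0.236, 0.043]
```

View pics/t6.png

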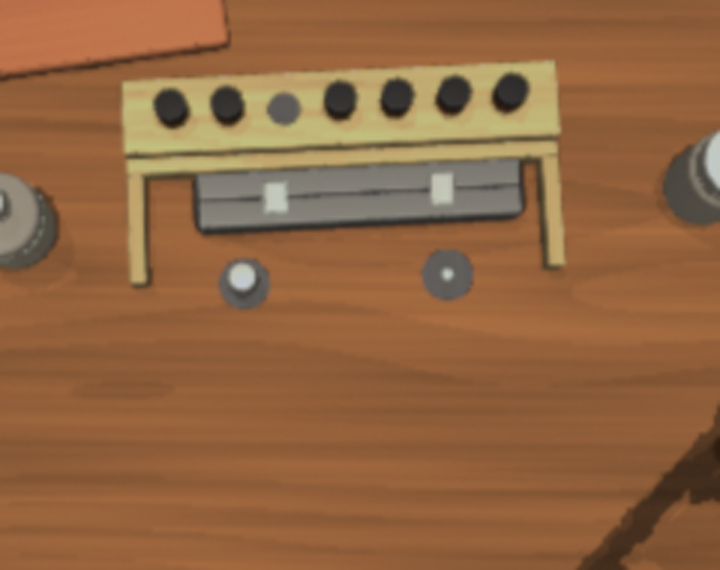

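```bash
python3 - <<'E'
from h import *
y=-.015
ptp([-.09,y],.15,0); lin([-.09,y],.004,vel=.2); lin([-.056,y],.004,vel=.06)
for x in np.arange(-.054,-.0445,.0012):
    lin([x,y],.004,vel=.02); o=st()
    if -(o["contact_force"][:2]@Rd)[0]>12: break
lin([-.09,y],.004); lin([-.15,y],.2,vel=.25)
env.move_ptp([.40,-.35,.3],q(0)); st(); look("t7")
cv2.imwrite("pics/s7.png",env.read_camera("scene")[:,:,::-1])
E
```

```text
t 44.05 dock [-0.0542 -0.015 ] z 0.0039 F [-0.1  0.8] 0.0 w 1.0
 t 44.3 dock [-0.0533 -0.015 ] z 0.0039 F [-2.3 -0.2] 0.6 w 1.0
 t 44.55 dock [-0.0522 -0.0149] z 0.0038 F [-2.6  1.3] 1.0 w 1.0
 t 44.8 dock [-0.0511 -0.0149] z 0.0037 F [-4.5  0.3] 1.5 w 1.0
 t 45.05 dock [-0.0511 -0.0149] z 0.0038 F [-8.6  0. ] 6.1 w 1.0
 t 45.3 dock [-0.0512 -0.0149] z 0.0037 F [-11.3   0.6] 8.8 w 1.0
 t 45.55 dock [-0.0512 -0.0149] z 0.0036 F [-14.8  -0.6] 10.6 w 1.0
 t 48.19 dock [-0.2672 -0.2992] z 0.2989 F [-0.5  0.2] -0.7 w 1.0
case centre [-20.8  -9.8] theta 0.0005 size [0.235, 0.043]
```

View pics/t7.png

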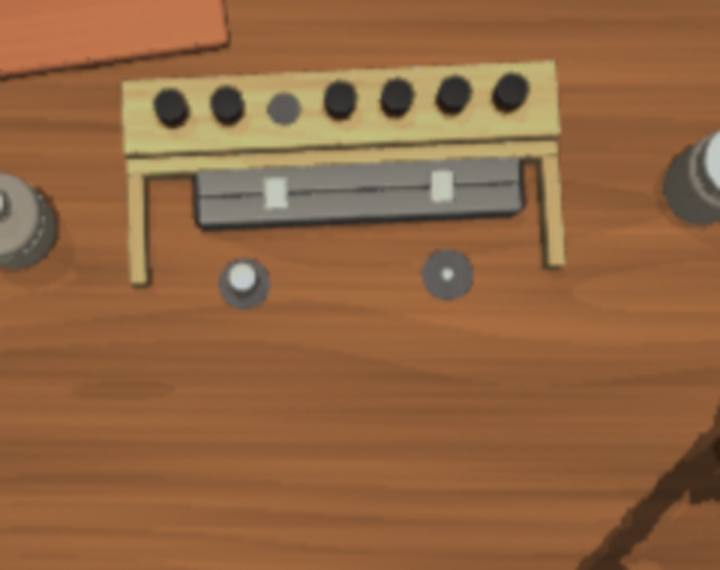

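View pics/s7.png

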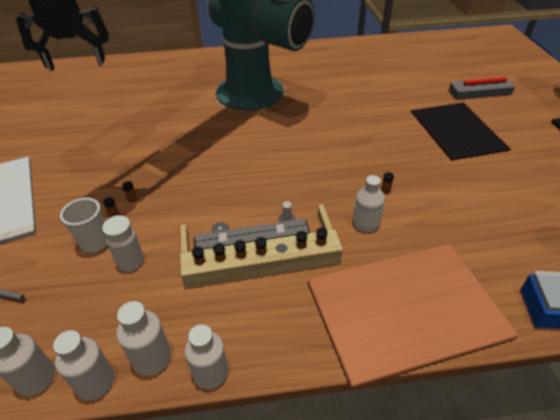

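The last two pictures show the case flush along the stop: the top crop has it at about (197–523, 158–228), and the scene view agrees. The bottles, cup and vials are at the same pixels as at the start, and the arm is clear.

```bash
python3 - <<'E'
from h import *
env.hand_in(); st()
E
```

```text
the job is handed in; nothing more can be done
the job is handed in; nothing more can be done
```

The case lies flush against the back stop, between the two cheeks, and the job is handed in at about 48 s of the 72 s allowed. The hand-in gives no verdict.

**What I did:**
1. I pushed the case lengthwise clear of the post.
2. I pushed it forward, at about 0.35 rad to the stop, with the open fingers on its near face.
3. I slid it endwise behind the post until its leading corner reached the stop.
4. I swung the tail in with both fingers and pressed it flush. The press stopped moving forward at about 15 N.

**Last checks:**

| Check | Measured | Allowed |
|---|---|---|
| Case x in dock frame | -20.8 mm | -27 to -15 mm |
| Case y in dock frame | -9.8 mm | -30 to +30 mm |
| Angle to the stop | 0.0005 rad | below 0.05 rad |

- **Rest of the scene:** the bystanders stood where they started, judged by eye in the scene picture, and the arm was clear of everything.
- **Disagreements:** in the third top picture the blank merged with the case outline and biased the automatic pose, so I used hand-picked corners there. In the final pictures the outline measured 43 mm wide instead of 40, which puts x about 1–2 mm in doubt.

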